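# Mount a bangle arbor between the centres of a polishing stand

## Task

Load the arbor with the jade bangle into the polishing stand: without lifting it, roll it along the loading rails until it drops into the two blue vee rests, then slide the red tailstock up so that both pointed ends of the arbor sit fully home in the brass cups. Last, swing the yellow-knobbed lever on top of the tailstock round to its end stop to lock it, and leave everything else on the bench alone.

Things in the scene. Friction and masses are not known exactly. Their poses are not given: they have to be found in the camera images.
- stand: The centre stand, fixed to the bench; grey bed plate 110 mm (x) by 430 mm (y), 16 mm thick. Origin on the bench top under the middle of the rests. Its y axis is the spindle line: blue headstock block (60 x 60 mm, 106 mm high) at -y, red tailstock at +y. Its x axis points away from the robot (turned by the yaw).
- rail_a (a point): Robot-side end of the loading rail nearer the headstock, on its flat level top, 68 mm above the bench. The two aluminium rails are 12 mm wide, at y = -62 and +62 mm of the stand, and run along its x from x = -128 mm (with black end stops 17 mm high) to x = -12 mm, where each meets its vee rest. Between the rails all is free down to the 16 mm plate.
- rail_b (a point): The same point on the rail nearer the tailstock.
- arbor: Loose arbor, 0.2 to 0.4 kg: 20 mm aluminium shaft, 200 mm long over its tips (the last 12 mm taper to a flat 6 mm tip), with a pale green jade bangle (66 mm diameter, 16 mm wide) in its middle between dark flanges (50 mm diameter, 32 mm over both). Origin at its centre, y along the shaft. Starts lying across the rails, slightly askew, axis 78 mm above the bench; it rolls freely.
- tip_a (a point): Centre of the arbor's tip at its -y end (towards the headstock at the start).
- tip_b (a point): Centre of the arbor's tip at its +y end (towards the tailstock at the start).
- rest_mid (a point): Point midway between the two vee rests on the spindle line, 70 mm above the bench; axes parallel to the stand's. The rests are blue 45-degree vees centred on x = 0 of the stand; the far face rises 12 mm above the rail top as a backstop. In them the arbor lies 8 mm lower than on the rails, in line with both cups, and can slide lengthways.
- head_cup (a point): Centre of the floor of the brass cup on the headstock, where a tip must seat. The cup is open to +y of the stand, 9 mm deep, 26 mm inside and 34 mm outside diameter.
- tail_cup (a point): Centre of the floor of the same kind of cup on the tailstock, open to -y of the stand; it moves with the tailstock.
- tail_back (a point): Centre, at spindle height (70 mm above the bench), of the flat back face (+y side) of the red tailstock block, the place to push; the block is 50 mm wide (x), 48 mm long (y), its top 100 mm above the bench.
- tailstock (a joint): Tailstock slide in m, stand's -y direction positive: 0 is fully back, 0.07 its stop; with the arbor seated in both cups it reads about 0.062. Starts between 0 and 0.02. Needs about 3 N plus about 2 N for sliding the arbor along; it stays where it is left.
- lock_hinge (a point): Upright pivot axis of the lock lever, on top of the tailstock, at the mid-height of the knob (121 mm above the bench).
- lock_knob (a point): Centre of the yellow upright knob at the end of the lock lever: 18 mm in diameter, 34 mm tall (104 to 138 mm above the bench), 75 mm from the pivot. The lever bar is 9 mm thick, 109 mm above the bench.
- lock (a joint): Lock lever angle in rad, turning counter-clockwise seen from above; at 0 (open) the lever points 40 degrees to the robot's side of the stand's +y (backwards, away from the arbor); it stops at 1.3 (locked), where it points to the robot's side and a little towards the headstock. Starts between 0 and 0.3; takes about 1 N at the knob and stays where it is left.
- bangle1: Loose pale jade bangle lying flat, 72 mm across, 12 mm high; bystander. Origin at the centre of its underside.
- bangle2: Loose dark jade bangle lying flat, 74 mm across, 13 mm high; bystander. Origin at the centre of its underside.
- disc1: Loose green jade disc, 68 mm across, 14 mm high; bystander. Origin at the centre of its underside.
- disc2: Loose dark jade disc, 72 mm across, 16 mm high; bystander. Origin at the centre of its underside.
- wax: Green wax bar 90 x 45 x 30 mm; bystander. Origin at the centre of its underside.
- brush: Hand brush lying flat on the left of the bench; bystander.
- mug: White mug, 80 mm wide and 90 mm high, on the right; bystander. Origin at the centre of its underside.
- polish: White bottle, 64 mm wide and 150 mm high, on the left; bystander. Origin at the centre of its underside.
There are look-alikes about, which are no part of the job. Leave any brown look-alike of the arbor alone.

How it is judged:
On the way, in this order (a step that is already met when the one before it is completed fails the run):
1. the arbor lies at rest in both vee rests (horizontal distance between arbor and rest_mid below 0.025 m and z of arbor in the frame of rest_mid between -0.004 and 0.004 m and angle between the y axis of arbor and the y axis of stand, either way round below 0.05 rad and linear speed of arbor below 0.02 m/s), for 0.2 s.
2. both arbor tips are home in the two cups (((distance between tip_a and head_cup below 0.005 m and distance between tip_b and tail_cup below 0.005 m) or (distance between tip_a and tail_cup below 0.005 m and distance between tip_b and head_cup below 0.005 m))), for 0.2 s.
3. the lock lever is swung to its locked end (value of joint lock above 1.1 rad and ((distance between tip_a and head_cup below 0.005 m and distance between tip_b and tail_cup below 0.005 m) or (distance between tip_a and tail_cup below 0.005 m and distance between tip_b and head_cup below 0.005 m))), for 0.2 s.
At the end, for the whole second after the job is handed in: Each arbor tip within 5 mm of the floor centre of its own cup (either way round), the lock lever past 1.1 rad of its 1.3 rad, the arbor at rest (all of step 3 and linear speed of arbor below 0.02 m/s); the robot touches nothing.
It fails at once if the arbor is lifted clear of the rails (height (world z) of arbor above 0.1 m).
It fails at once if another thing on the bench (bangle, disc, wax, brush, mug, bottle) is moved by more than 30 mm (distance of any of bangle1, bangle2, disc1, disc2, wax, brush, mug, polish from where it was at the start of the episode above 0.03 m).
It also fails if it takes over 59 s, if anything falls off the work surface, if the arm or the gripper's body presses on something with over 40 N, if the wrist force passes 120 N, or if a joint passes its speed limit or range.

## Robot

A 6-joint arm with a two-finger parallel gripper is mounted at the origin on the work surface. World frame = base frame: x ahead of the robot, y to its left, z up, the work surface at z = 0. Lengths are in m, angles in rad, forces in N, time in s.
With the tool pointing down it reaches from about 0.325 to 0.775 m from the base axis. Payload 9.3 kg.
Tool frame: the origin (TCP) lies on the centre line of the jaws, within the pads' length; the fingertips stand 22 mm ahead of it and the grasp point (between the pads) lies 3 mm ahead of it (tcp_to_tips is the distance from the TCP to the fingertips, in m); z points along the fingers, y is the line along which they close (so a half turn about z gives the same grasp; the last joint's range is limited). The gripper opens to 85 mm and grips with 20 to 120 N. Pads are 22 mm wide; open, the fingers measure 114 mm over their backs; the gripper's body (76 mm by 85 mm) begins 54 mm behind the grasp point. The pads swing forward as they close: fully open they stand 13 mm farther back than shut.
Start: joints at [-1.403, 0.259, 0.021, 1.334, 0, 1.418], TCP at [0.173, -0.522, 0.253] pointing down, gripper open.
Joint ranges: [-3.04, 3.04], [-0.91, 1.82], [-1.04, 1.36], [-1.92, 1.95], [-1.52, 1.45], [-3.14, 3.14]. Speed limits (rad/s): [2.22, 2.22, 2.79, 3.14, 3.14, 3.14].

## Interface

Orientations are given as a 3x3 rotation matrix whose columns are the frame's x, y, z axes.
In Python, from station import observe, camera, sign_off, tcp_to_tips gives the robot as it stands.
- The arm moves only by the shell command python3 -m inch 'ROWS' [FORCE]. ROWS is JSON, a list of rows, each a list of 3 entries, a list of its own where there are three numbers: the shift along the tool's x, y, z normalised to -1 to 1, where 1 is 0.25 m, then the turn, a rotation vector about the tool's x, y, z normalised to -1 to 1, where 1 is 180 degrees, then the finger opening in mm, from 0 to 85.4. In form: [[[x, y, z], [rx, ry, rz], gripper], ...]. A call has 1 to 10 rows; each row shifts and turns the commanded pose from where the row before left it, along the tool's axes as they then stand; what a row does not reach is not made up. A row lasts 1/8 s, in which the tool goes at most 62.5 mm and 10.7 degrees, less where a joint would pass 70% of its speed; a pose out of reach is approached as far as the arm can. A call with a number of a shift or a turn outside -1 to 1 is refused whole. A call with a gripper value outside its range is refused whole. The fingers move at their own pace and stop on an object; FORCE is the grip in N (left out, the last holds). Time passes only in rows, so rows that do not move let the fingers close. It gives the time, the measured TCP pose, the force, the opening and the grip force at its end, in the units of the state.
- observe(): the state, without advancing time (a new reading comes with each control period).
- camera(name): name is "scene" or "top"; returns a dict with "frame" (384x512x3 uint8, red, green, blue), "K" (3x3 intrinsics, pixels), "k1" (the pictures are not rectified: a ray, as slopes to the right and down, at radius r is drawn at 1 + k1 r^2 times it, then the intrinsics apply), "rvec" (rotation vector, rad) and "tvec" (3), from world to camera coordinates, as OpenCV has them. Camera axes: x right, y down, z forward; pixel columns grow to the right and rows downward; lengths in m; the calibration is good to about 2 mm. A picture is of the moment at which its call begins. There is no depth.
- sign_off(): hands the job in; it is judged then, once.
The state is a dict: "t": time; "joints": joint angles; "qd": joint speeds; "joint_torque": joint torques, N m; "position": TCP position; "tcp_rot": TCP orientation; "wrist_force": force on the tool from outside, world axes, zero at the start; "ft_torque": the same for the moment, N m; "grip_width": opening from 0.0 (shut) to 1.0 (fully open); "grip_force": force on a finger pad.
Only numpy, scipy, OpenCV 4.12 (cv2) and the standard library are available. Lean on these libraries where they do the work, as an engineer would, in place of code of your own. Each camera call takes 0.05 s, during which the arm holds its last target. There are 200 camera calls.

## Working session

There is one attempt and no reset: what is moved stays moved. The work goes in short steps, Python scripts to look and compute and a shell command to move; the robot and the scene stay as the last step left them, time stands still between calls to the robot, and variables do not carry over. Pictures are saved under pics/ and viewed, at most 10 in all, crops included, and the job is handed in when it is done.

```bash
ls; mkdir -p pics; python3 - <<'E'
from station import observe,camera
import cv2
for n in("scene","top"):
    c=camera(n); cv2.imwrite(f"pics/{n}0.png",c["frame"][:,:,::-1]); print(n,c["K"],c["k1"],c["rvec"],c["tvec"])
o=observe();print(o["t"],o["position"],o["tcp_rot"])
E
```

```text
pics
scene [[419.65501789   0.         256.20685008]
 [  0.         419.65501789 185.2353673 ]
 [  0.           0.           1.        ]] -0.04673195540295186 [ 2.33684068  0.77243989 -0.28718998] [-0.40982148 -0.14689953  1.55219743]
top [[462.43450159   0.         256.45067066]
 [  0.         462.43450159 188.72835457]
 [  0.           0.           1.        ]] -0.11137415482773073 [ 2.10854143 -2.11802854  0.19809172] [1.37689914e-04 5.04584843e-01 1.40870524e+00]
0.1 [ 0.17340019 -0.52172591  0.25272107] [[ 9.48981273e-01  3.15332382e-01 -1.79422817e-04]
 [ 3.15332370e-01 -9.48980570e-01  1.17237628e-03]
 [ 1.99419437e-04 -1.16914096e-03 -9.99999297e-01]]
```

View pics/scene0.png

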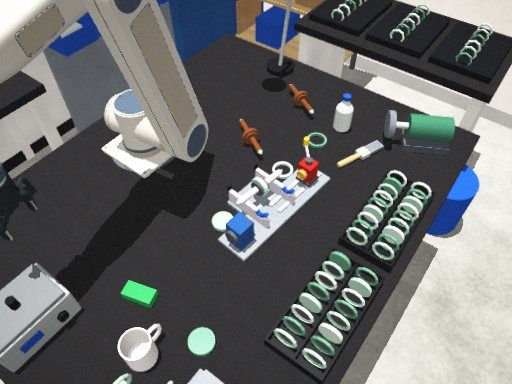

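View pics/top0.png

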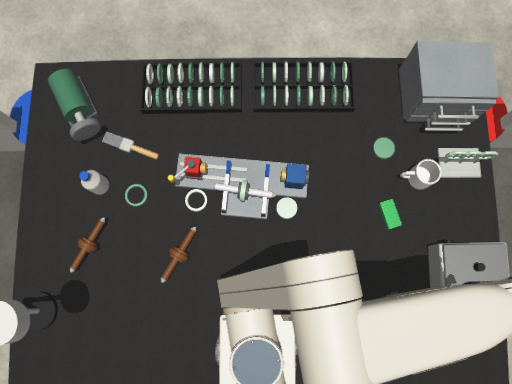

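Candidates for the arbor, in the top view: the aluminium shaft with jade on the rails at (245,190), and brown look-alikes at (88,245) and (179,254). I choose (245,190). In the scene view it is at (268,183), with the brown ones at (250,137) and (300,99). The red tailstock is at (193,168) with its yellow knob at (172,178), and the blue headstock is at (295,175).

```bash
cat > h.py <<'E'
import numpy as np,cv2
from station import observe,camera
def ray(c,u,v):
    K=c["K"];x=(u-K[0,2])/K[0,0];y=(v-K[1,2])/K[1,1];a,b=x,y
    for _ in range(20):
        s=1+c["k1"]*(a*a+b*b);a,b=x/s,y/s
    R=cv2.Rodrigues(np.array(c["rvec"],float))[0];t=np.array(c["tvec"],float)
    return -R.T@t,R.T@np.array([a,b,1.])
def onz(c,u,v,z):
    o,d=ray(c,u,v);return o+d*(z-o[2])/d[2]
def proj(c,P):
    R=cv2.Rodrigues(np.array(c["rvec"],float))[0];q=np.asarray(P,float)@R.T+np.array(c["tvec"],float)
    s=q[:,:2]/q[:,2:];s=s*(1+c["k1"]*(s**2).sum(1,keepdims=True))
    return s*[c["K"][0,0],c["K"][1,1]]+c["K"][:2,2]
def crop(c,x0,y0,x1,y1,f,name):
    cv2.imwrite(name,cv2.resize(c["frame"][y0:y1,x0:x1,::-1],None,fx=f,fy=f,interpolation=cv2.INTER_CUBIC))
def blobs(c,lo,hi,box,amin=6):
    hsv=cv2.cvtColor(c["frame"],cv2.COLOR_RGB2HSV);m=cv2.inRange(hsv,np.array(lo),np.array(hi))
    x0,y0,x1,y1=box;k=np.zeros_like(m);k[y0:y1,x0:x1]=m[y0:y1,x0:x1]
    n,l,s,ce=cv2.connectedComponentsWithStats(k)
    return [(tuple(ce[i].round(1)),s[i].tolist()) for i in range(1,n) if s[i,4]>=amin]
E
python3 - <<'E'
from h import *
c=camera("top");crop(c,160,145,320,225,5,"pics/tc.png")
b=(160,145,320,225)
print("red",blobs(c,(0,150,80),(6,255,255),b));print("yel",blobs(c,(22,150,120),(34,255,255),b));print("blue",blobs(c,(100,130,40),(125,255,255),b))
s=camera("scene");crop(s,200,125,340,260,5,"pics/sc.png")
b=(200,125,340,260)
print("yel",blobs(s,(22,150,120),(34,255,255),b),"red",blobs(s,(0,150,80),(6,255,255),b),"blue",blobs(s,(100,130,40),(125,255,255),b))
E
```

```text
red [((np.float64(193.2), np.float64(167.2)), [184, 157, 18, 20, 211])]
yel [((np.float64(170.8), np.float64(177.9)), [168, 175, 7, 7, 36])]
blue [((np.float64(227.9), np.float64(167.0)), [226, 161, 4, 13, 40]), ((np.float64(266.9), np.float64(170.4)), [265, 164, 5, 13, 46]), ((np.float64(295.2), np.float64(175.8)), [285, 164, 21, 25, 444])]
yel [((np.float64(305.7), np.float64(140.7)), [303, 136, 7, 10, 49]), ((np.float64(303.5), np.float64(172.9)), [301, 171, 5, 4, 8])] red [((np.float64(308.9), np.float64(168.8)), [298, 157, 21, 26, 265])] blue [((np.float64(287.6), np.float64(190.2)), [282, 187, 12, 7, 42]), ((np.float64(261.5), np.float64(213.7)), [256, 210, 12, 7, 48]), ((np.float64(241.1), np.float64(229.4)), [226, 212, 28, 38, 620])]
```

View pics/tc.png

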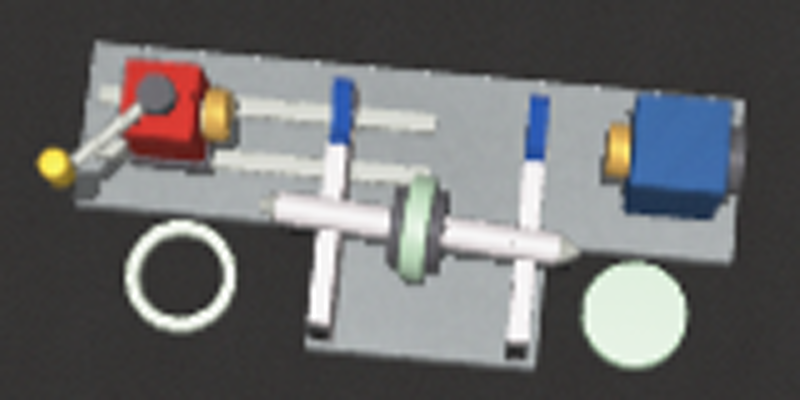

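View pics/sc.png

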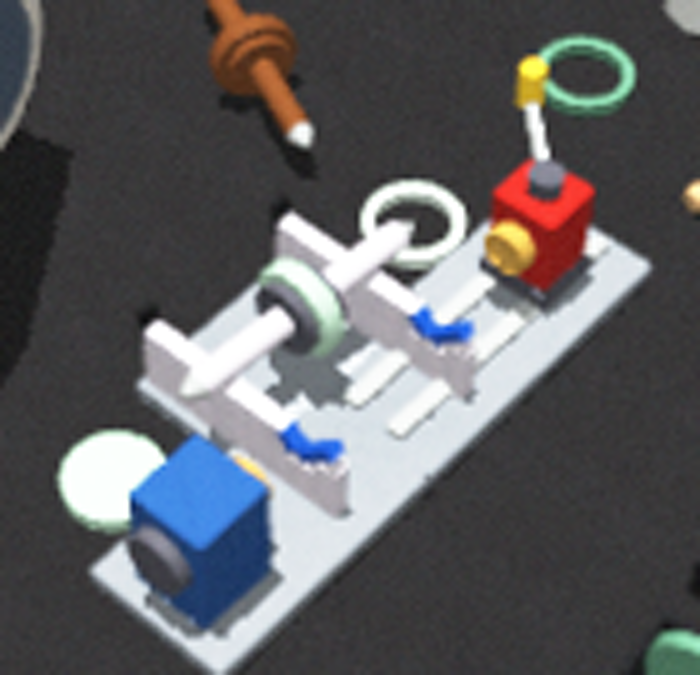

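The crops confirm the aluminium arbor on the rails, askew. In the top crop its tips are at (265,205) and (577,250), and the bangle is at (417,228). The plate corners, vee rests, red block and knob (55,167) are all clear.

```bash
cat >> h.py <<'E'
def cp(c,x,y,z): return onz(c,x/5-.4+160,y/5-.4+145,z)
def standframe(c):
    P=np.array([cp(c,*q,.016)[:2] for q in((95,42),(745,100),(733,262),(78,207))])
    M=np.array([[.055,.215],[.055,-.215],[-.055,-.215],[-.055,.215]])
    H=(M-M.mean(0)).T@(P-P.mean(0));th=np.arctan2(H[0,1]-H[1,0],H[0,0]+H[1,1])
    R=np.array([[np.cos(th),-np.sin(th)],[np.sin(th),np.cos(th)]]);return R,P.mean(0),th,P-(M@R.T+P.mean(0))
E
python3 - <<'E'
from h import *
c=camera("top");s=camera("scene");R,o,th,res=standframe(c);print("stand?",o,th,res.round(4).tolist())
T=lambda P:((np.array(P)[:2]-o)@R).round(4)
for n,x,y,z in(("railA end",513,352,.085),("railB end",318,332,.085),("railA front top",517,340,.068),("railB front top",320,322,.068),("vee a top end",539,96,.08),("vee b top end",344,79,.08),("tipa",577,250,.078),("tipb",265,206,.078),("bangle mid",417,228,.078),("red top-left",127,60,.1),("red topright",204,65,.1),("redbl",122,155,.1),("redbr",199,160,.1),("hinge",157,94,.121),("blue tl",638,97,.106),("blue tr",731,101,.106),("blue br",718,217,.106),("blue bl",627,210,.106)):
    p=cp(c,x,y,z);print(n,p.round(4),T(p))
# knob triangulated
a,d=ray(c,170.8,177.9);b,e=ray(s,305.7,140.7)
k=np.linalg.lstsq(np.c_[d,-e],b-a,rcond=None)[0];print("knob",a+d*k[0],b+e*k[1],T(a+d*k[0]))
for n,u,v,z in (("bangle1",196,200.4,.012),("disc",287,207.6,.014)):
    p=onz(c,u,v,z);print(n,p.round(4),T(p))
E
```

```text
stand? [0.55720198 0.0456796 ] -0.09390941880011346 [[0.0008, 0.0], [-0.0011, 0.0012], [0.001, 0.0014], [-0.0008, -0.0026]]
railA end [ 0.416  -0.0197  0.085 ] [-0.1345 -0.0783]
railB end [0.4288 0.0993 0.085 ] [-0.1328  0.0413]
railA front top [ 0.4258 -0.0222  0.068 ] [-0.1245 -0.0799]
railB front top [0.4376 0.0995 0.068 ] [-0.1241  0.0424]
vee a top end [ 0.5777 -0.0369  0.08  ] [ 0.0282 -0.0803]
vee b top end [0.5895 0.0851 0.08  ] [0.0284 0.0423]
tipa [ 0.4802 -0.0595  0.078 ] [-0.0668 -0.112 ]
tipb [0.509  0.1336 0.078 ] [-0.0563  0.083 ]
bangle mid [0.4946 0.0392 0.078 ] [-0.0618 -0.0123]
red top-left [0.5974 0.2187 0.1   ] [0.0238 0.176 ]
red topright [0.5938 0.1706 0.1   ] [0.0247 0.1278]
redbl [0.537 0.22  0.1  ] [-0.0365  0.1717]
redbr [0.5335 0.1724 0.1   ] [-0.0355  0.1239]
hinge [0.5701 0.1961 0.121 ] [-0.0013  0.1509]
blue tl [ 0.5701 -0.0971  0.106 ] [ 0.0262 -0.141 ]
blue tr [ 0.5673 -0.1541  0.106 ] [ 0.0288 -0.198 ]
blue br [ 0.4948 -0.1444  0.106 ] [-0.0443 -0.1951]
blue bl [ 0.4995 -0.0893  0.106 ] [-0.0448 -0.1398]
knob [0.52419043 0.25556757 0.12578135] [0.52467511 0.2560382  0.125985  ] [-0.0525  0.2059]
bangle1 [0.4748 0.1938 0.012 ] [-0.096   0.1397]
disc [ 0.4495 -0.0995  0.014 ] [-0.0936 -0.1547]
```

```bash
python3 -m inch '[[[0,0,0],[0,0,0.044],60],[[0,0,0],[0,0,0.044],60],[[0,0,0],[0,0,0.044],60],[[0.08,-0.2,0],[0,0,0],60],[[0.08,-0.2,0],[0,0,0],60],[[0.08,-0.2,0],[0,0,0],60],[[0.08,-0.2,0],[0,0,0],60],[[0.08,-0.2,0],[0,0,0],60],[[0.08,-0.2,0],[0,0,0],60],[[0.08,-0.2,0],[0,0,0],60]]' 40
cat >> h.py <<'E'
Q=np.array([.5544,.0271]);TH=-.0939
RS=np.array([[np.cos(TH),-np.sin(TH)],[np.sin(TH),np.cos(TH)]])
def st(p): return ((np.array(p)[:2]-Q)@RS)
def go(x,y,z):
    "normalised tool shift to the stand-frame point, vertical tool"
    o=observe();Rt=np.array(o["tcp_rot"]);p=np.array(o["position"]);w=RS@[x,y]+Q
    print("t",round(o["t"],2),"at stand",st(p).round(4),"z",p[2].round(4),"shift/0.25",(Rt.T@(np.r_[w,z]-p)/.25).round(4),"toolx yaw rel",round(np.arctan2(Rt[1,0],Rt[0,0])-TH,4),"tilt",Rt[2].round(3),"F",np.round(o["wrist_force"],1),"grip",o["grip_width"])
E
python3 -c "
from h import *
go(-.095,.004,.253);go(-.095,.004,.082)"
```

```text
t: 1.55
position: [0.3461, -0.185, 0.2535]
tcp_rot: [[0.996, -0.094, 0.001], [-0.094, -0.996, -0.0], [0.001, 0.0, -1.0]]
wrist_force: [0.9, -0.0, 0.0]
grip_width: 0.704
grip_force: 0.0
t 1.55 at stand [-0.1875 -0.2307] z 0.2535 shift/0.25 [ 0.3698 -0.9391  0.0018] toolx yaw rel -0.0004 tilt [ 0.001  0.    -1.   ] F [ 0.9 -0.   0. ] grip 0.7039260918022614
t 1.55 at stand [-0.1875 -0.2307] z 0.2535 shift/0.25 [ 0.3693 -0.9393  0.6858] toolx yaw rel -0.0004 tilt [ 0.001  0.    -1.   ] F [ 0.9 -0.   0. ] grip 0.7039260918022614
```

```bash
python3 -m inch '[[[0.074,-0.188,0],[0,0,0],60],[[0.074,-0.188,0],[0,0,0],60],[[0.074,-0.188,0],[0,0,0],60],[[0.074,-0.188,0],[0,0,0],60],[[0.074,-0.188,0],[0,0,0],60],[[0,0,0],[0,0,0],60],[[0,0,0.2],[0,0,0],60],[[0,0,0.2],[0,0,0],60],[[0,0,0],[0,0,0],60]]' >/dev/null
python3 -c "
from h import *
go(-.095,.004,.082)"
```

```text
t 2.67 at stand [-0.0975  0.0021] z 0.151 shift/0.25 [ 0.0118 -0.0077  0.2761] toolx yaw rel -0.0013 tilt [-0.006  0.    -1.   ] F [ 1.  -0.5  0.4] grip 0.7031216186279093
```

```bash
python3 -m inch '[[[0.01,-0.006,0.08],[0,0,0],60],[[0,0,0.1],[0,0,0],60],[[0,0,0.09],[0,0,0],60],[[0,0,0],[0,0,0],60]]' >/dev/null
python3 - <<'E'
from h import *
go(-.095,.004,.082)
c=camera("top");s=camera("scene");crop(s,200,110,340,240,5,"pics/s2.png")
E
```

```text
t 3.17 at stand [-0.0925  0.0037] z 0.0867 shift/0.25 [-0.0098 -0.0013  0.0186] toolx yaw rel -0.001 tilt [-0.  0. -1.] F [0.5 0.6 1.2] grip 0.6997263259102902
```

View pics/s2.png

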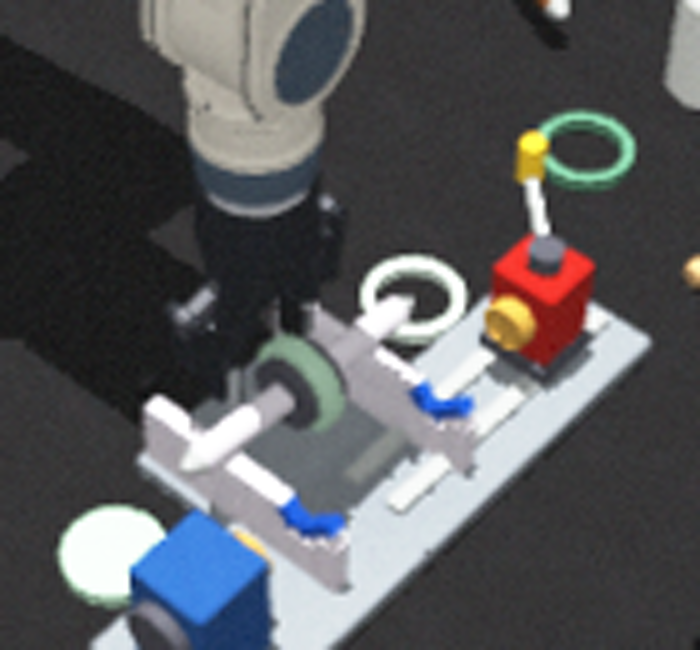

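The gripper is behind the arbor, with its fingers between the rails and straddling the bangle at about (280,370). Next I roll it slowly.

```bash
python3 -m inch '[[[0.01,0,0.018],[0,0,0],60],[[0.012,0,0],[0,0,0],60],[[0.012,0,0],[0,0,0],60],[[0.012,0,0],[0,0,0],60],[[0.012,0,0],[0,0,0],60],[[0.012,0,0],[0,0,0],60],[[0.012,0,0],[0,0,0],60],[[0.012,0,0],[0,0,0],60],[[0.012,0,0],[0,0,0],60],[[0.012,0,0],[0,0,0],60]]'>/dev/null
python3 - <<'E'
from h import *
go(-.029,.004,.082)
s=camera("scene");crop(s,200,110,340,240,5,"pics/s3.png")
E
```

```text
t 4.53 at stand [-0.0631  0.0042] z 0.0813 shift/0.25 [ 0.1365  0.0007 -0.0029] toolx yaw rel 0.0 tilt [-0. -0. -1.] F [-0.7  0.2  1.2] grip 0.7024995719643471
```

View pics/s3.png

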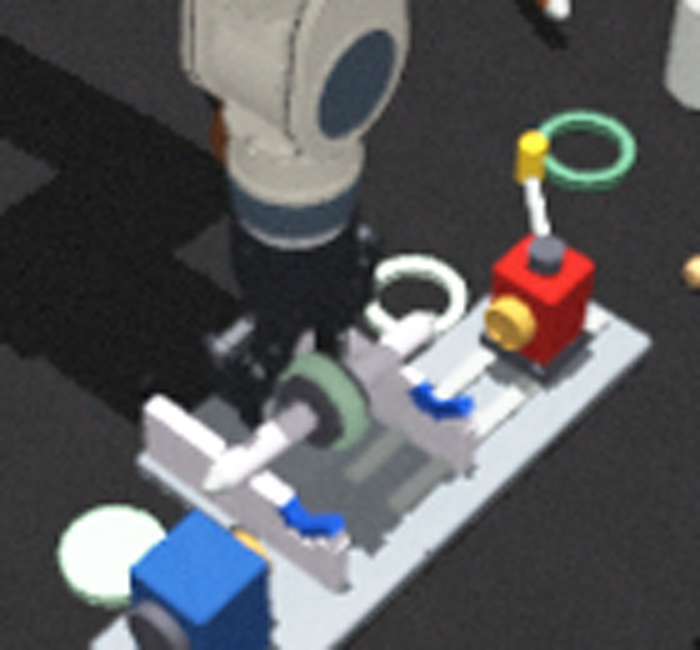

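The arbor has rolled forward about 20 mm and sits squarely against the fingers. Its near tip is at (215,478). Continuing.

```bash
python3 -m inch '[[[0.014,0,0],[0,0,0],60],[[0.014,0,0],[0,0,0],60],[[0.014,0,0],[0,0,0],60],[[0.014,0,0],[0,0,0],60],[[0.014,0,0],[0,0,0],60],[[0.014,0,0],[0,0,0],60],[[0.014,0,0],[0,0,0],60],[[0.014,0,0],[0,0,0],60],[[0.014,0,0],[0,0,0],60],[[0.012,0,0],[0,0,0],60]]'>/dev/null
python3 -m inch '[[[0,0,0],[0,0,0],60],[[0,0,0],[0,0,0],60],[[0,0,0],[0,0,0],60]]' >/dev/null
python3 - <<'E'
from h import *
go(-.029,.004,.082)
s=camera("scene");crop(s,200,110,340,240,5,"pics/s4.png")
E
```

```text
t 6.2 at stand [-0.0289  0.0042] z 0.0813 shift/0.25 [-0.0003  0.0008 -0.0028] toolx yaw rel 0.0001 tilt [-0.  0. -1.] F [ 0.2 -0.  -0.3] grip 0.7026120028617618
```

View pics/s4.png

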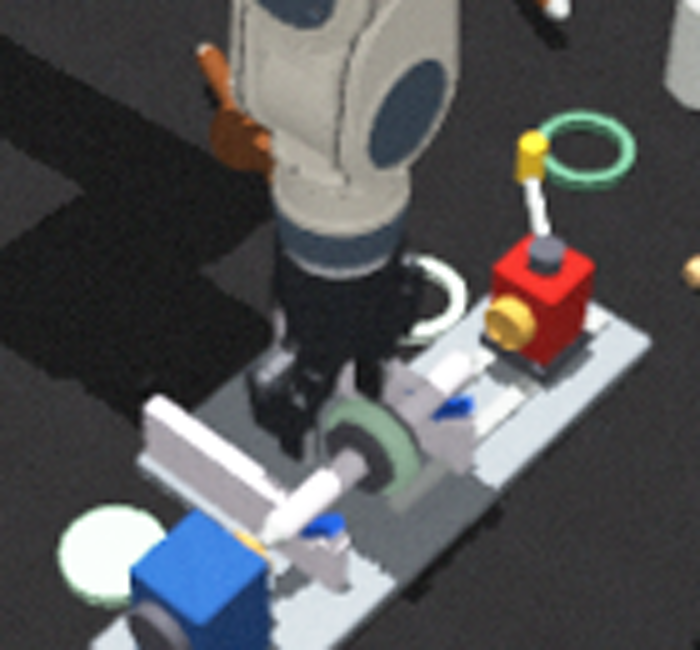

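The arbor appears dropped into the vees: its shaft is against the blue far faces and there is no residual force. I'll back off, rise, move behind the tailstock, then close and tilt.

```bash
python3 -m inch '[[[-0.06,0,0],[0,0,0],60],[[-0.04,0,0],[0,0,0],60],[[0,0,-0.16],[0,0,0],60],[[0,0,-0.2],[0,0,0],60],[[0,0,-0.2],[0,0,0],0],[[0.06,-0.2,0],[0,0,0],0],[[0.06,-0.2,0],[0,0,0],0],[[0.06,-0.2,0],[0,0,0],0],[[0.06,-0.2,0],[0,0,0],0],[[0.06,-0.2,0],[0,0,0],0]]'>/dev/null
python3 -m inch '[[[0,0,0],[-0.056,0,0],0],[[0,0,0],[-0.056,0,0],0],[[0,0,0],[-0.056,0,0],0],[[0,0,0],[0,0,0],0]]'
cat >> h.py <<'E'
def tri(c,s,a,b):
    o,d=ray(c,*a);q,e=ray(s,*b);k=np.linalg.lstsq(np.c_[d,-e],q-o,rcond=None)[0];return (o+d*k[0]+q+e*k[1])/2
E
python3 - <<'E'
from h import *
go(.013,.245,.11);go(.013,.245,.20)
c=camera("top");s=camera("scene");im=np.zeros((560,800,3),np.uint8)
a=cv2.resize(c["frame"][140:235,160:320],None,fx=2.5,fy=2.5);b=cv2.resize(s["frame"][120:260,200:340],None,fx=4,fy=4)
a=cv2.resize(c["frame"][145:225,200:320],None,fx=3.3,fy=3.3,interpolation=2);b=cv2.resize(s["frame"][125:260,205:335],None,fx=3,fy=3,interpolation=2)
im[:a.shape[0],:a.shape[1]]=a;im[:b.shape[0],a.shape[1]:a.shape[1]+b.shape[1]]=b;cv2.imwrite("pics/m5.png",im[:410,:,::-1])
for n,P in (("seat",[[0,-.1,.07],[0,.1,.07]]),):
    W=[np.r_[RS@p[:2]+Q,p[2]] for p in P];print(proj(c,W),proj(s,W))
E
```

```text
t: 8.0
position: [0.5919, 0.1005, 0.2301]
tcp_rot: [[0.98, 0.186, 0.071], [0.2, -0.907, -0.37], [-0.004, 0.377, -0.926]]
wrist_force: [-0.4, 0.6, -0.1]
grip_width: 0.006
grip_force: 0.0
t 8.0 at stand [0.0305 0.0766] z 0.2301 shift/0.25 [ 0.1308 -0.7968  0.194 ] toolx yaw rel 0.2948 tilt [-0.004  0.377 -0.926] F [-0.4  0.6 -0.1] grip 0.005597715888361836
t 8.0 at stand [0.0305 0.0766] z 0.2301 shift/0.25 [ 0.1293 -0.6612 -0.1395] toolx yaw rel 0.2948 tilt [-0.004  0.377 -0.926] F [-0.4  0.6 -0.1] grip 0.005597715888361836
[[278.82010727 174.66770312]
 [215.3391286  169.2250587 ]] [[250.8168235  218.77087982]
 [292.94438693 180.93097926]]
```

View pics/m5.png

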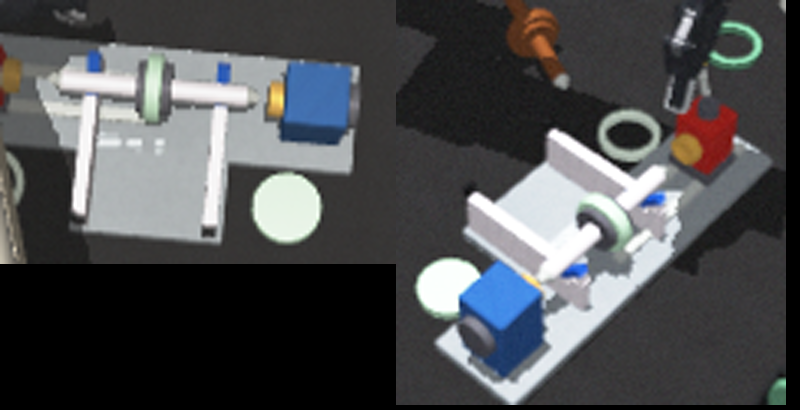

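The arbor lies in both vees and in line with the cups (tips in the montage at about (55,78) and (255,97)). The tool pose has drifted from what I commanded, so I check the joints.

```bash
python3 -c "
from h import *
o=observe();print(np.round(o['joints'],3),np.round(o['qd'],3))"
python3 -m inch '[[[0,0,0],[0,0,0],0]]'; python3 -m inch '[[[0,0,0],[0,0,0],0]]'
python3 -c "
from h import *
o=observe();print(np.round(o['joints'],3),np.round(o['qd'],3))"
```

```text
[ 0.198  0.37   0.077  1.279 -0.384  3.141] [-0.011 -0.001  0.012  0.001 -0.004 -0.   ]
t: 8.22
position: [0.5931, 0.0995, 0.2311]
tcp_rot: [[0.98, 0.183, 0.072], [0.197, -0.909, -0.368], [-0.002, 0.375, -0.927]]
wrist_force: [-0.4, 0.3, -0.8]
grip_width: 0.002
grip_force: 0.0
t: 8.35
position: [0.5932, 0.0992, 0.2311]
tcp_rot: [[0.98, 0.183, 0.072], [0.197, -0.908, -0.37], [-0.002, 0.377, -0.926]]
wrist_force: [-0.6, 0.8, 0.2]
grip_width: -0.003
grip_force: 0.0
[ 0.197  0.371  0.078  1.279 -0.386  3.141] [ 0.003  0.002 -0.002 -0.002 -0.006  0.001]
```

```bash
python3 -m inch '[[[0,0,0],[0,0,-0.057],0],[[0,0,0],[0,0,-0.057],0],[[0,0,0],[0,0,-0.057],0],[[0,0,0],[0,0,-0.057],0],[[0,0,0],[0,0,-0.057],0],[[0,0,0],[0,0,-0.057],0],[[0,0,0],[0,0,-0.057],0],[[0,0,0],[0,0,-0.057],0],[[0,0,0],[0,0,-0.057],0],[[0,0,0],[0,0,-0.057],0]]'>/dev/null
python3 -m inch '[[[0,0,0],[0,0,-0.057],0],[[0,0,0],[0,0,-0.057],0],[[0,0,0],[0,0,-0.057],0],[[0,0,0],[0,0,-0.057],0],[[0,0,0],[0,0,-0.057],0],[[0,0,0],[0,0,-0.057],0],[[0,0,0],[0,0,0],0]]'>/dev/null
cat >> h.py <<'E'
from scipy.spatial.transform import Rotation as Rn
def turn(tilt,flip=True):
    "normalised tool-frame rotvec to: tool x=-stand x, tool z leaning to stand -y by tilt deg"
    o=observe();Rt=np.array(o["tcp_rot"]);S=np.eye(3);S[:2,:2]=RS
    t=np.radians(tilt);z=S@[0,-np.sin(t),-np.cos(t)];x=S@[-1,0,0];D=np.c_[x,np.cross(z,x),z]
    v=Rn.from_matrix(Rt.T@D).as_rotvec()/np.pi
    print("turn",v.round(4),"joints",np.round(o["joints"],2));return D
def god(x,y,z,tilt):
    D=turn(tilt);o=observe();p=np.array(o["position"]);w=np.r_[RS@[x,y]+Q,z];print("shift after turn",(D.T@(w-p)/.25).round(4),"stand",st(p).round(4),p[2].round(4),"F",np.round(o["wrist_force"],1),"t",round(o["t"],2))
E
python3 -c "
from h import *
god(.013,.265,.23,28);god(.013,.245,.092,28)"
```

```text
turn [ 0.0371  0.0339 -0.0035] joints [ 0.2   0.37  0.08  1.28 -0.39  0.28]
shift after turn [ 0.0753  0.6708 -0.3526] stand [0.0318 0.0756] 0.2309 F [ 0.4 -0.5  0.4] t 10.47
turn [ 0.0371  0.0339 -0.0035] joints [ 0.2   0.37  0.08  1.28 -0.39  0.28]
shift after turn [0.0753 0.8593 0.1724] stand [0.0318 0.0756] 0.2309 F [ 0.4 -0.5  0.4] t 10.47
```

```bash
python3 -m inch '[[[0,0,0],[0.037,0.034,-0.0035],0],[[0.02,0.168,-0.088],[0,0,0],0],[[0.02,0.168,-0.088],[0,0,0],0],[[0.02,0.168,-0.088],[0,0,0],0],[[0.015,0.167,-0.088],[0,0,0],0],[[0,0,0],[0,0,0],0],[[0,0,0],[0,0,0],0]]'
python3 -c "
from h import *
god(.013,.245,.092,28)"
```

```text
t: 11.35
position: [0.592, 0.2897, 0.2294]
tcp_rot: [[-0.996, 0.083, -0.044], [0.094, 0.879, -0.468], [-0.0, -0.47, -0.883]]
wrist_force: [0.1, -0.5, 0.2]
grip_width: -0.001
grip_force: 0.0
turn [-0.0002  0.     -0.0002] joints [ 0.49  0.66  0.54  1.73 -0.4   0.64]
shift after turn [-0.0009  0.1873  0.5227] stand [0.0128 0.265 ] 0.2294 F [ 0.1 -0.5  0.2] t 11.35
```

```bash
python3 -m inch '[[[-0.012,0.062,0.17],[0,0,0],0],[[0,0.062,0.17],[0,0,0],0],[[0,0.075,0.2],[0,0,0],0],[[0,0,0],[0,0,0],0],[[0,0,0],[0,0,0],0]]'>/dev/null
python3 - <<'E'
from h import *
god(.016,.215,.086,28);god(.016,.170,.086,28)
s=camera("scene");crop(s,220,100,350,220,5,"pics/s6.png")
E
```

```text
turn [ 0.0002  0.0005 -0.0002] joints [ 0.46  0.7   0.25  1.39 -0.41  0.62]
shift after turn [ 0.0022 -0.1006  0.0695] stand [0.0166 0.2454] 0.0895 F [ 0.  -0.2  0.6] t 11.97
turn [ 0.0002  0.0005 -0.0002] joints [ 0.46  0.7   0.25  1.39 -0.41  0.62]
shift after turn [ 0.0022 -0.2595  0.154 ] stand [0.0166 0.2454] 0.0895 F [ 0.  -0.2  0.6] t 11.97
```

View pics/s6.png

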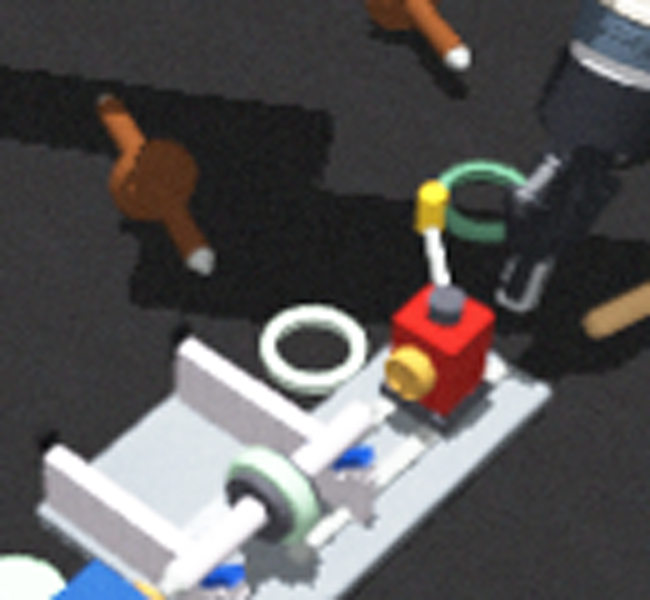

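The fingers are behind the red block at about (520,295), and the lever and knob (432,205) are clear. Pushing now.

```bash
python3 -m inch '[[[0.002,-0.05,0.035],[0,0,0],0],[[0,-0.05,0.0345],[0,0,0],0],[[0,-0.0212,0.0113],[0,0,0],0],[[0,-0.0212,0.0113],[0,0,0],0],[[0,-0.0212,0.0113],[0,0,0],0],[[0,-0.0212,0.0113],[0,0,0],0]]'
python3 -c "
from h import *
god(.016,.170,.086,28)"
```

```text
t: 12.78
position: [0.5875, 0.216, 0.0836]
tcp_rot: [[-0.996, 0.081, -0.043], [0.092, 0.879, -0.468], [0.0, -0.47, -0.883]]
wrist_force: [0.3, 4.8, 2.0]
grip_width: -0.0
grip_force: 1.7
turn [-0.0001  0.0002  0.0006] joints [ 0.4   0.64  0.12  1.3  -0.43  0.54]
shift after turn [-0.0029 -0.0794  0.0315] stand [0.0153 0.1912] 0.0836 F [0.3 4.8 2. ] t 12.78
```

```bash
python3 -m inch '[[[0,-0.0212,0.0113],[0,0,0],0],[[0,-0.012,0.0064],[0,0,0],0],[[0,-0.012,0.0064],[0,0,0],0],[[0,-0.01,0.0053],[0,0,0],0],[[0,0,0],[0,0,0],0]]' | grep -E 'position|wrist'
python3 - <<'E'
from h import *
god(.016,.170,.086,28)
c=camera("top");s=camera("scene")
im=np.zeros((270,800,3),np.uint8);a=cv2.resize(c["frame"][145:205,200:320],(400,200),interpolation=2);b=cv2.resize(s["frame"][140:230,225:345],(360,270),interpolation=2)
im[:200,:400]=a;im[:,420:780]=b;cv2.imwrite("pics/m7.png",im[:,:,::-1])
E
```

```text
position: [0.586, 0.2004, 0.0835]
wrist_force: [1.2, 1.3, 2.2]
turn [-0.0002 -0.      0.0006] joints [ 0.38  0.63  0.09  1.27 -0.43  0.52]
shift after turn [-0.0033 -0.0243  0.0015] stand [0.0152 0.1755] 0.0835 F [1.2 1.3 2.2] t 13.4
```

View pics/m7.png

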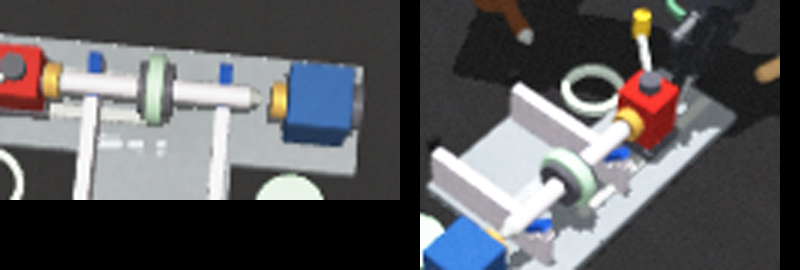

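The tailstock cup (50,78) now holds tip_b. A gap of about 8 mm remains between tip_a (262,98) and the head cup mouth (272,100), so roughly 17 mm is left to seat it. That was the tenth picture, so from here I go by force and masks.

```bash
python3 -m inch '[[[0,-0.0142,0.0075],[0,0,0],0],[[0,-0.0142,0.0075],[0,0,0],0],[[0,-0.0106,0.0056],[0,0,0],0]]' | grep -E 'position|wrist'
python3 -m inch '[[[0,-0.007,0.0038],[0,0,0],0]]' | grep -E 'position|wrist'
python3 -m inch '[[[0,-0.007,0.0038],[0,0,0],0]]' | grep -E 'position|wrist'
```

```text
position: [0.5849, 0.1902, 0.0834]
wrist_force: [0.1, 6.9, 1.6]
position: [0.5847, 0.1882, 0.0833]
wrist_force: [0.2, 6.1, 2.1]
position: [0.5846, 0.1863, 0.0834]
wrist_force: [0.1, 6.6, 2.3]
```

```bash
python3 -m inch '[[[0,-0.007,0.0038],[0,0,0],0]]' | grep -E 'position|wrist'
python3 -m inch '[[[0,-0.007,0.0038],[0,0,0],0]]' | grep -E 'position|wrist'
```

```text
position: [0.5844, 0.1843, 0.0834]
wrist_force: [-0.4, 6.1, 2.5]
position: [0.5842, 0.1823, 0.0834]
wrist_force: [-0.0, 6.7, 2.1]
```

```bash
for i in 1; do python3 -m inch '[[[0,-0.007,0.0038],[0,0,0],0]]' | grep -E 'position|wrist'; done
python3 -m inch '[[[0,-0.007,0.0038],[0,0,0],0]]' | grep -E 'position|wrist'
python3 - <<'E'
from h import *
c=camera("top");s=camera("scene")
print("yel top",blobs(c,(15,130,100),(34,255,255),(160,145,320,225)));print("blue top",blobs(c,(100,130,40),(125,255,255),(160,145,320,225)));print("red",blobs(c,(0,150,80),(6,255,255),(160,145,320,225)))
god(.016,.16,.086,28)
E
```

```text
position: [0.5841, 0.1813, 0.0834]
wrist_force: [-0.7, 17.6, 4.5]
position: [0.5841, 0.1808, 0.0835]
wrist_force: [-2.3, 25.8, 7.0]
yel top [((np.float64(220.8), np.float64(169.2)), [219, 165, 5, 10, 38]), ((np.float64(283.2), np.float64(174.8)), [281, 170, 5, 10, 36]), ((np.float64(190.0), np.float64(179.6)), [187, 176, 7, 8, 38])]
blue top [((np.float64(228.1), np.float64(163.4)), [227, 161, 4, 6, 19]), ((np.float64(267.4), np.float64(166.8)), [266, 164, 4, 6, 20]), ((np.float64(295.2), np.float64(175.8)), [285, 164, 21, 25, 444])]
red [((np.float64(211.3), np.float64(169.0)), [203, 159, 16, 20, 201])]
turn [0.0018 0.0005 0.0009] joints [ 0.35  0.61  0.05  1.24 -0.43  0.49]
shift after turn [-0.0036  0.0098 -0.0165] stand [0.0151 0.1559] 0.0835 F [-0.6 20.3  3.8] t 14.72
```

Force rose from about 6.5 N to about 25 N with motion stopped. The cup-to-cup spacing is about 57 px against 58 expected, so the arbor is seated. Retracting, then straightening the tool for the lever.

```bash
python3 -m inch '[[[0,0.05,-0.0266],[0,0,0],0],[[0,0.05,-0.05],[0,0,0],0],[[0,0,-0.15],[0,0,0],0],[[0,0,-0.12],[0,0,0],0],[[0,0,0],[-0.052,0,0],0],[[0,0,0],[-0.052,0,0],0],[[0,0,0],[-0.052,0,0],0],[[0,0,0],[0,0,0],0]]'>/dev/null
python3 - <<'E'
from h import *
c=camera("top");s=camera("scene")
b=(160,145,320,225)
y1=blobs(c,(15,130,100),(34,255,255),b);y2=blobs(s,(22,150,120),(34,255,255),(200,100,345,260));print(y1,y2)
k=min(y1,key=lambda q:q[0][0])[0];q=min(y2,key=lambda q:q[0][1])[0]
p=tri(c,s,k,q);print("knob",p,st(p),"onz.126",st(onz(c,*k,.126)))
g=[x for x in blobs(c,(0,0,40),(179,90,130),(200,155,225,180)) ];print("grey",g)
print("red",blobs(c,(0,150,80),(6,255,255),b))
god(-.02,.215,.15,0)
E
```

```text
[((np.float64(220.7), np.float64(169.1)), [219, 165, 5, 10, 40]), ((np.float64(283.3), np.float64(174.6)), [281, 170, 5, 10, 37]), ((np.float64(191.1), np.float64(180.1)), [190, 177, 4, 7, 16])] [((np.float64(295.0), np.float64(150.3)), [292, 146, 7, 10, 51]), ((np.float64(293.0), np.float64(183.0)), [292, 181, 3, 4, 6])]
knob [0.51902261 0.19564538 0.12541077] [-0.0510247   0.16448581] onz.126 [-0.05290779  0.16232295]
grey [((np.float64(214.7), np.float64(155.4)), [201, 155, 24, 3, 38]), ((np.float64(200.5), np.float64(160.3)), [200, 157, 2, 8, 15]), ((np.float64(209.5), np.float64(165.5)), [206, 162, 8, 8, 47]), ((np.float64(207.8), np.float64(175.8)), [200, 167, 25, 13, 76])]
red [((np.float64(211.1), np.float64(169.1)), [203, 159, 16, 20, 203])]
turn [-0.0007 -0.0004  0.0002] joints [ 0.25  0.45  0.04  1.16 -0.    0.35]
shift after turn [ 0.1406  0.0004 -0.0076] stand [0.0152 0.2149] 0.1481 F [ 1.   0.6 -0. ] t 15.82
```

```bash
python3 -m inch '[[[0.077,-0.02,0],[0,0,0],0],[[0.076,-0.02,0.046],[0,0,0],0],[[0,0,0],[0,0,0],0],[[0.022,-0.034,0],[0,0,0],0],[[0.022,-0.034,0],[0,0,0],0],[[0.032,-0.023,0],[0,0,0],0],[[0.031,-0.023,0],[0,0,0],0],[[0.031,-0.022,0],[0,0,0],0],[[0,0,0],[0,0,0],0]]'
python3 - <<'E'
from h import *
c=camera("top");s=camera("scene")
y1=blobs(c,(15,130,100),(34,255,255),(160,145,320,225),4);y2=blobs(s,(22,150,120),(34,255,255),(200,100,345,260),4);print(y1,y2)
for q in y2: print(st(onz(s,*q[0],.121)))
for q in y1: print(st(onz(c,*q[0],.126)))
god(-.0726,.1465,.136,0)
E
```

```text
t: 16.95
position: [0.5125, 0.2028, 0.1369]
tcp_rot: [[-0.996, 0.092, -0.001], [0.092, 0.996, 0.001], [0.001, 0.001, -1.0]]
wrist_force: [-0.2, -0.1, -1.0]
grip_width: -0.001
grip_force: 0.0
[((np.float64(220.7), np.float64(169.2)), [219, 165, 5, 10, 39]), ((np.float64(283.3), np.float64(174.9)), [281, 170, 5, 10, 37]), ((np.float64(196.4), np.float64(185.8)), [194, 184, 6, 5, 23])] [((np.float64(287.5), np.float64(151.7)), [285, 147, 6, 11, 52]), ((np.float64(293.1), np.float64(183.0)), [292, 181, 3, 4, 7])]
[-0.06642255  0.149388  ]
[0.03076209 0.05732891]
[-0.01161044  0.07692167]
[-0.01262384 -0.11245262]
[-0.06889688  0.14431889]
turn [ 0.0003 -0.0002  0.0005] joints [ 0.22  0.32 -0.19  1.06  0.    0.32]
shift after turn [ 0.0603 -0.0997  0.0035] stand [-0.0575  0.1714] 0.1369 F [ 0.2  0.4 -0.4] t 17.05
```

The knob moved as predicted, to (-0.067, 0.148). Continuing round the arc.

```bash
python3 -m inch '[[[0.02,-0.033,0],[0,0,0],0],[[0.02,-0.033,0],[0,0,0],0],[[0.02,-0.033,0],[0,0,0],0],[[0.008,-0.035,0],[0,0,0],0],[[0.008,-0.035,0],[0,0,0],0],[[0.008,-0.035,0],[0,0,0],0],[[0,-0.02,0],[0,0,0],0]]'|grep wrist
python3 -m inch '[[[-0.002,-0.016,0],[0,0,0],0]]'|grep -E 'wrist|pos'
python3 -m inch '[[[-0.002,-0.012,0],[0,0,0],0]]'|grep -E 'wrist|pos'
python3 - <<'E'
from h import *
c=camera("top");s=camera("scene")
y1=blobs(c,(15,130,100),(34,255,255),(160,145,320,225),4);y2=blobs(s,(22,150,120),(34,255,255),(200,100,345,260),4)
print([(q[0],st(onz(s,*q[0],.121)).round(4)) for q in y2]);print([(q[0],st(onz(c,*q[0],.126)).round(4)) for q in y1])
god(-.078,.107,.136,0)
E
```

```text
wrist_force: [1.4, 1.3, -1.2]
position: [0.4873, 0.145, 0.1367]
wrist_force: [0.8, 1.8, -0.1]
position: [0.4876, 0.1421, 0.1367]
wrist_force: [0.5, 0.1, -0.6]
[((np.float64(274.7), np.float64(161.8)), array([-0.0681,  0.0874]))]
[((np.float64(220.7), np.float64(169.1)), array([-0.0113,  0.077 ])), ((np.float64(283.2), np.float64(174.8)), array([-0.0123, -0.1121]))]
turn [ 0.0002 -0.0003  0.0005] joints [ 0.12  0.25 -0.3   1.02  0.    0.21]
shift after turn [ 0.0027 -0.0046  0.0024] stand [-0.0773  0.1081] 0.1366 F [ 0.4 -0.6  0.2] t 18.27
```

```bash
python3 -m inch '[[[-0.003,-0.012,0],[0,0,0],0]]'|grep -E 'wrist|pos'
python3 -m inch '[[[-0.003,-0.012,0],[0,0,0],0]]'|grep -E 'wrist|pos'
python3 -c "
from h import *
god(-.078,.107,.136,0)"
```

```text
position: [0.488, 0.1396, 0.1366]
wrist_force: [-0.7, 8.5, -0.0]
position: [0.4881, 0.1382, 0.1366]
wrist_force: [-2.8, 20.8, 1.5]
turn [ 0.002  -0.0006  0.0011] joints [ 0.11  0.25 -0.3   1.02  0.01  0.2 ]
shift after turn [0.0062 0.0102 0.0026] stand [-0.0765  0.1044] 0.1366 F [-2.8 20.8  1.5] t 18.52
```

The lever is at its end stop. Back off, rise and verify.

```bash
python3 -m inch '[[[0,0.06,0],[0,0,0],0],[[0,0.04,0],[0,0,0],0],[[0,0,-0.2],[0,0,0],0],[[0,0,-0.2],[0,0,0],0],[[0.1,0,0],[0,0,0],0],[[0.1,0,0],[0,0,0],0],[[0,0,0],[0,0,0],0],[[0,0,0],[0,0,0],0],[[0,0,0],[0,0,0],0]]'|grep -E 'wrist|pos'
python3 - <<'E'
from h import *
c=camera("top");s=camera("scene")
y1=blobs(c,(15,130,100),(34,255,255),(160,145,320,225),4);y2=blobs(s,(22,150,120),(34,255,255),(200,100,345,260),4)
print([(q[0],q[1],st(onz(s,*q[0],.121)).round(4)) for q in y2]);print([(q[0],q[1],st(onz(c,*q[0],.126)).round(4)) for q in y1])
print("bright shaft",blobs(c,(0,0,190),(179,40,255),(222,160,284,185),15))
E
```

```text
position: [0.4417, 0.1656, 0.2365]
wrist_force: [0.0, -0.4, -0.8]
[((np.float64(274.5), np.float64(161.8)), [272, 157, 7, 11, 60], array([-0.0686,  0.087 ])), ((np.float64(293.2), np.float64(183.3)), [292, 182, 3, 3, 6], array([0.0317, 0.0566]))]
[((np.float64(220.7), np.float64(169.1)), [219, 165, 5, 10, 40], array([-0.0113,  0.077 ])), ((np.float64(283.3), np.float64(174.6)), [281, 170, 5, 10, 38], array([-0.0117, -0.1124])), ((np.float64(216.5), np.float64(186.9)), [214, 184, 6, 7, 35], array([-0.0669,  0.0837]))]
bright shaft [((np.float64(251.9), np.float64(171.0)), [250, 163, 5, 17, 73]), ((np.float64(235.3), np.float64(169.8)), [224, 166, 23, 8, 142]), ((np.float64(268.9), np.float64(173.1)), [258, 170, 23, 7, 130]), ((np.float64(225.7), np.float64(179.0)), [222, 174, 7, 11, 55]), ((np.float64(237.6), np.float64(179.1)), [230, 177, 16, 5, 60]), ((np.float64(266.1), np.float64(180.6)), [264, 177, 5, 8, 39])]
```

The shaft runs straight from one cup mouth to the other, the lever is at its stop, and the robot is clear.

```bash
python3 -c "
from station import sign_off
print(sign_off())"
```

```text
the job is handed in; nothing more can be done
None
```

I handed the job in at about 20 s of the 59 s; the hand-in returned no verdict. By force and camera readings, the arbor was rolled into both vees without lifting, both tips were seated in the cups, the lever was locked at its end stop, and the robot was clear. I commanded no contact with the bystanders, but did not measure their positions afterwards.

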